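Tag the grain tester with the stiff latch

TASK

One of these two yellow grain testers has a latch key that has become too stiff. Press the keys from above to find out which: a sound one clicks down and stays down at less than 10 N; never press with more than 20 N. Leave the sound latch clicked down, and then stand the grey marker peg upright on the front tray of the tester whose latch is too stiff.

Things in the scene. Friction and masses are not known exactly. Their poses are not given: they have to be found in the camera images.
- tester_left: Left (+y) of two identical fixed yellow grain testers. Origin: on the bench, under the middle of its latch key; x to its back, away from the robot, y to its left, z up. Housing x -50 to 100 mm, y -60 to 60, deck 70 high; round black cap, 68 across, 14 high, on the deck at x = 62. In front a flat dark rimless tray: x -130 to -50, y -60 to 60, its top 20 mm above the bench.
- tester_right: Right (-y) tester, identical in all sizes and axes to the left one. On each the latch key is oblong, ribbed, bare aluminium, in the deck at x = y = 0: 29 mm along x, 49 along y, its top 86 mm above the bench when up, 76 when clicked down. Both testers are yawed up to 0.25 rad.
- latch_left (a joint): Left tester's latch key, pressed straight down: 0 m = up, 0.010 = fully down. A sound latch gives way at about 5 N, resists less as it sinks, snaps over past 4 mm and stays down at 10 mm. A too stiff one hardly moves below 12 N, then takes some 2 N more per mm and springs back up when let go.
- latch_right (a joint): Right tester's latch key, values and behaviour as for the left. Exactly one of the two latches is too stiff, either one; it cannot be seen from outside.
- marker_center (a point): Centre, half-way up, of the grey plastic marker peg: round stem 28 mm across on a round foot 42 across and 8 thick, 60 tall in all, about 80 g, standing on the bench between the testers; this point is 30 mm above its underside, z along the stem. Grasp it by the stem. A lidded jar, a beaker and a knobbed brass weight nearby are not needed.
There are look-alikes about, which are no part of the job. What is shaped like the part that bears marker_center but purple is not meant.

How it is judged:
By the outcome, as a careful person would: the job done as asked, in the order asked, and still so for the second after the job is handed in, with the robot touching nothing.
It also fails if it takes over 53 s, if anything falls off the work surface, if the arm or the gripper's body presses on something with over 40 N, if the wrist force passes 120 N, or if a joint passes its speed limit or range.

ROBOT

A 6-joint arm with a two-finger parallel gripper is mounted at the origin on the work surface. World frame = base frame: x ahead of the robot, y to its left, z up, the work surface at z = 0. Lengths are in m, angles in rad, forces in N, time in s.
With the tool pointing down it reaches from about 0.3 to 0.875 m from the base axis. Payload 6.4 kg.
Tool frame: the origin (TCP) lies on the centre line of the jaws, within the pads' length; the fingertips stand ctrl.tip_extent ahead of it and the grasp point (between the pads) lies 8 mm behind it (ctrl.tip_extent is the distance from the TCP to the fingertips, in m); z points along the fingers, y is the line along which they close (so a half turn about z gives the same grasp; the last joint's range is limited). The gripper opens to 85 mm and grips with 20 to 120 N. Pads are 22 mm wide; open, the fingers measure 114 mm over their backs; the gripper's body (76 mm by 85 mm) begins 54 mm behind the grasp point. The pads swing forward as they close: fully open they stand 13 mm farther back than shut.
Start: joints at [-1.307, 0.181, 1.607, -0, 1.354, -0.206], TCP at [0.26, -0.513, 0.221] pointing down, gripper open.
Joint ranges: [-2.99, 2.99], [-0.89, 2.07], [0.3, 2.58], [-1.14, 4.28], [0, 2.63], [-3.12, 3.12]. Speed limits (rad/s): [2.57, 2.57, 3.01, 3.14, 3.14, 3.14].

INTERFACE

Orientations are given as a unit quaternion [w, x, y, z].
In Python, from bench import ctrl gives the robot as it stands.
- The arm moves only by the shell command python3 -m handwheel 'ROWS'. ROWS is JSON, a list of rows, each a list of 7 numbers: the turn, a rotation vector about the tool's x, y, z as a fraction of full scale, then the shift along the tool's x, y, z as a fraction of full scale, then the opening, from 0 (shut) to 1 (fully open). In form: [[rx, ry, rz, x, y, z, jaw], ...]. A call has exactly 8 rows; each row shifts and turns the commanded pose from where the row before left it, along the tool's axes as they then stand; what a row does not reach is not made up. Full scale, the value 1, is 300 mm for a shift and pi rad for a turn. A row lasts 1/10 s, in which the tool goes at most 50 mm and 8.59 degrees, less where a joint would pass 70% of its speed; a pose out of reach is approached as far as the arm can. A call with a number of a shift or a turn outside -1 to 1 is refused whole. A call with a gripper value outside its range is refused whole. The fingers move at their own pace and stop on an object; the grip force is fixed at half the most. Time passes only in rows, so rows that do not move let the fingers close, or fill a call up. It gives the time, the measured TCP pose, the force, the opening and the grip force at its end, in the units of the state.
- ctrl.get_obs(): the state, without advancing time (a new reading comes with each control period).
- ctrl.camera(name): name is "side" or "top" or "wrist"; returns the picture (480x640x3 uint8, blue, green, red); there is no depth.
- ctrl.camera_model(name): a dict with "camera_matrix" (3x3 intrinsics, pixels), "cam_to_world" (4x4, takes a point from camera to world coordinates). Camera axes: x right, y up, looking along -z (the intrinsics and any distortion apply to the point x, -y, -z); pixel columns grow to the right and rows downward; lengths in m; the calibration is good to about 2 mm. A picture is of the moment at which its call begins: read the wrist's pose just before it. camera_model takes no time and is no camera call; for the wrist camera it gives the pose at the moment of the call.
- ctrl.hand_in(): hands the job in; it is judged then, once.
The state is a dict: "time_s": time; "q": joint angles; "dq": joint speeds; "joint_efforts": joint torques, N m; "eef_pos": TCP position; "eef_rot": TCP orientation; "wrist_force": force on the tool from outside, world axes, zero at the start; "torque": the same for the moment, N m; "opening": opening from 0.0 (shut) to 1.0 (fully open); "grasp_force": force on a finger pad.
Only numpy, scipy, OpenCV 4.12 (cv2) and the standard library are available. Lean on these libraries where they do the work, as an engineer would, in place of code of your own. Each camera call takes 0.05 s, during which the arm holds its last target. There are 200 camera calls.

## Working session

There is one attempt and no reset: what is moved stays moved. The work goes in short steps, Python scripts to look and compute and a shell command to move; the robot and the scene stay as the last step left them, time stands still between calls to the robot, and variables do not carry over. Pictures are saved under pics/ and viewed, at most 10 in all, crops included, and the job is handed in when it is done.

```bash
mkdir -p pics; python3 - <<'E'
from bench import ctrl
import cv2,numpy as np
o=ctrl.get_obs();print({k:np.round(v,3) for k,v in o.items()},ctrl.tip_extent)
for n in("top","side"):
    cv2.imwrite(f"pics/{n}0.png",ctrl.camera(n)); m=ctrl.camera_model(n);print(n,{k:np.round(v,3).tolist() if not isinstance(v,str) else v for k,v in m.items()})
E
```

```text
{'time_s': np.float64(0.0), 'q': array([-1.307,  0.182,  1.608, -0.   ,  1.354, -0.206]), 'dq': array([-0.001,  0.   , -0.   ,  0.002, -0.   , -0.   ]), 'joint_efforts': array([ 0.0000e+00, -4.4487e+01, -3.5134e+01, -0.0000e+00,  9.0000e-03,
        0.0000e+00]), 'eef_pos': array([ 0.26 , -0.512,  0.221]), 'eef_rot': array([-0.001,  0.973,  0.233, -0.   ]), 'wrist_force': array([ 0.212,  0.084, -0.068]), 'torque': array([0.003, 0.004, 0.024]), 'grasp_force': np.float64(0.0), 'opening': np.float64(1.0)} 0.011
top {'camera_matrix': [[486.416, 0.0, 320.827], [0.0, 486.416, 242.442], [0.0, 0.0, 1.0]], 'cam_to_world': [[0.022, 0.991, -0.129, 0.459], [-1.0, 0.022, -0.007, -0.002], [-0.004, 0.13, 0.992, 0.945], [0.0, 0.0, 0.0, 1.0]]}
side {'camera_matrix': [[561.127, 0.0, 325.535], [0.0, 561.127, 246.003], [0.0, 0.0, 1.0]], 'cam_to_world': [[-0.914, 0.226, -0.337, 0.237], [-0.405, -0.547, 0.733, 0.727], [-0.019, 0.806, 0.591, 0.641], [0.0, 0.0, 0.0, 1.0]]}
```

View pics/top0.png

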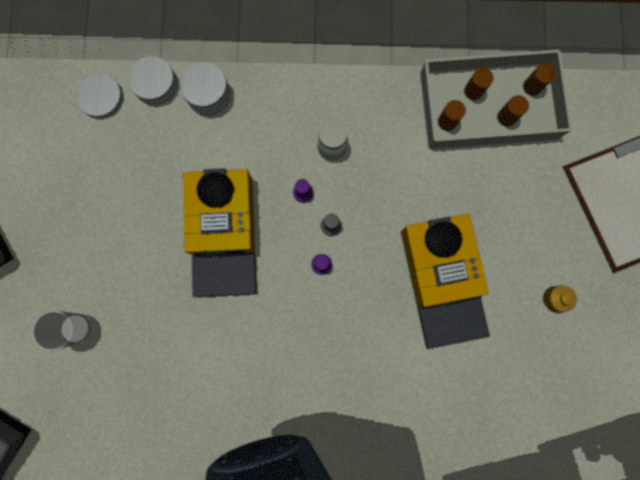

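View pics/side0.png

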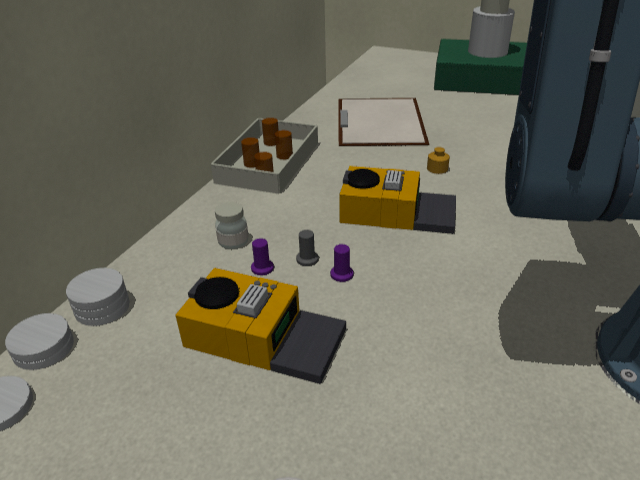

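The top view shows the left tester's key at about (215,222) and the right tester's at (452,272). The peg candidates are grey (331,224), purple (303,190) and purple (321,263). The grey one fits because only it has the right colour. I'll confirm that in a crop and measure.

```bash
cat > h.py <<'E'
from bench import ctrl
import cv2,numpy as np
def ray(m,uv,z):
    K=np.array(m["camera_matrix"]);T=np.array(m["cam_to_world"])
    p=np.linalg.solve(K,[uv[0],uv[1],1.]);d=T[:3,:3]@[p[0],-p[1],-p[2]];o=T[:3,3]
    return o+d*(z-o[2])/d[2]
def proj(m,P):
    K=np.array(m["camera_matrix"]);T=np.array(m["cam_to_world"])
    c=T[:3,:3].T@(np.array(P)-T[:3,3]);u=K@[c[0],-c[1],-c[2]];return u[:2]/u[2]
def blobs(mask,amin=30):
    n,l,s,c=cv2.connectedComponentsWithStats(mask.astype(np.uint8))
    return [(c[i],s[i],(l==i)) for i in range(1,n) if s[i,4]>=amin]
E
python3 - <<'E'
from h import *
im=cv2.imread("pics/top0.png");m=ctrl.camera_model("top");ms=ctrl.camera_model("side")
hsv=cv2.cvtColor(im,cv2.COLOR_BGR2HSV);H,S,V=cv2.split(hsv)
for name,(x0,y0,x1,y1) in dict(L=(184,168,252,252),R=(404,214,488,306)).items():
    sub=np.zeros(im.shape[:2],bool);sub[y0:y1,x0:x1]=1
    yel=(H>15)&(H<30)&(S>150)&sub&(V>80)
    hull=np.zeros(im.shape[:2],np.uint8);c=np.vstack([q for q in cv2.findContours(yel.astype(np.uint8),0,1)[0]])
    cv2.fillConvexPoly(hull,cv2.convexHull(c),1);hull=cv2.erode(hull,np.ones((7,7)))
    for c,s,l in blobs((V<50)&(hull>0),300): cap=ray(m,c,.084);print(name,"cap",c,s,cap)
    key=cv2.morphologyEx(((S<90)&(V>70)&(hull>0)).astype(np.uint8),3,np.ones((5,5)))
    for c,s,l in blobs(key,150):
        r=cv2.minAreaRect(np.argwhere(l)[:,::-1].astype(np.float32))
        P=[ray(m,p,.086)[:2] for p in cv2.boxPoints(r)]
        k=ray(m,r[0],.086);print(name,"key",c,r,k,"sides",[np.linalg.norm(P[i]-P[i-1]) for i in range(4)],"edge angs",[np.arctan2(*(P[i]-P[i-1])[::-1]) for i in range(4)])
        d=cap-k;print("dist",np.hypot(*d[:2]),"yaw",np.arctan2(d[1],d[0]))
sub=np.zeros(im.shape[:2],bool);sub[208:240,315:348]=1
for c,s,l in blobs((S<60)&(V<105)&sub,30): print("peg",c,s)
for uv in[(331,219),(331,232)]:print(uv,ray(m,uv,.06),ray(m,uv,.0))
P=ray(m,(331,219),.06);print("side proj of top",proj(ms,P))
a=cv2.resize(im[160:290,270:390],None,fx=4,fy=4,interpolation=2)
s=cv2.imread("pics/side0.png");b=cv2.resize(s[220:300,230:370],None,fx=2,fy=2)
b=cv2.resize(b,(300,171));o=np.zeros((520,790,3),np.uint8);o[:520,:480]=a;o[:171,485:785]=b;cv2.imwrite("pics/crop.png",o)
E
```

```text
L cap [215.01033058 189.41528926] [197 173  37  34 968] [0.66445831 0.19799807 0.084     ]
L key [214.28282828 221.54747475] ((215.3614044189453, 222.11386108398438), (19.005210876464844, 30.54764175415039), 84.2894058227539) [0.60407054 0.19387363 0.086     ] sides [np.float64(0.03465220207085884), np.float64(0.054801590569799746), np.float64(0.03466522718864785), np.float64(0.054521760819596844)] edge angs [np.float64(0.152503286474324), np.float64(-1.4476749256534103), np.float64(-2.9971754775581765), np.float64(1.6935486759375933)]
dist 0.06052845819153582 yaw 0.06819336849171098
R cap [443.06403941 238.73004926] [ 426  221   36   36 1015] [ 0.58316154 -0.214057    0.084     ]
R key [451.78269231 271.75      ] ((451.7746887207031, 271.5667419433594), (18.336986541748047, 29.002376556396484), 79.2156982421875) [ 0.52464352 -0.22833026  0.086     ] sides [np.float64(0.03219052563352945), np.float64(0.05161800779557622), np.float64(0.03223815633022185), np.float64(0.05136827360129707)] edge angs [np.float64(0.18023947047626773), np.float64(-1.3610308135838391), np.float64(-2.969060886065663), np.float64(1.779796441623207)]
dist 0.060233586091266764 yaw 0.23924082045154163
peg [331.13020833 225.2265625 ] [320 214  23  23 384]
(331, 219) [ 0.61891106 -0.01361966  0.06      ] [ 0.62973299 -0.01442498  0.        ]
(331, 232) [ 0.59463311 -0.01409589  0.06      ] [ 0.60380956 -0.01493348  0.        ]
side proj of top [304.77751701 233.18781819]
```

View pics/crop.png

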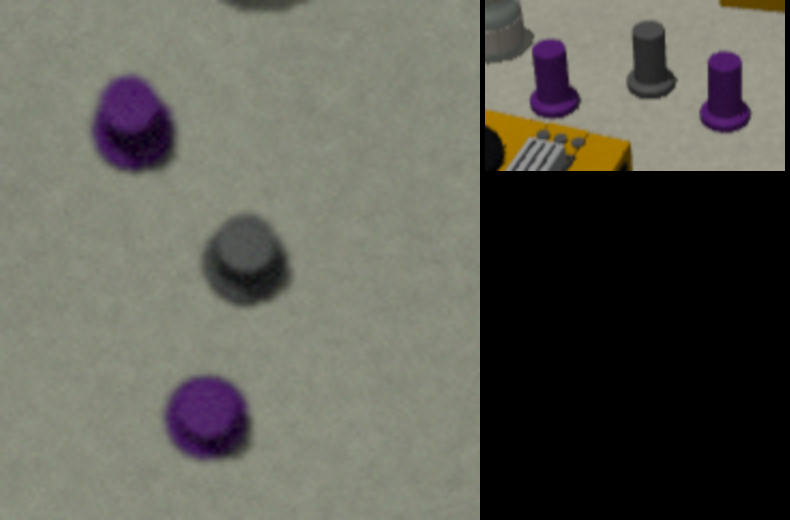

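The crop shows the grey peg at (331,221) in the top view, with purple look-alikes on either side. The side view agrees: its top projects to (305,233). The measured key sizes and the cap distance (about 60 mm against 62) are plausible. Next I shut the jaws and head over the right key.

```bash
cat >> h.py <<'E'
from scipy.spatial.transform import Rotation as Ro
def go(tx,ty,tz,yaw):
    o=ctrl.get_obs();w,x,y,z=o["eef_rot"];R=Ro.from_quat([x,y,z,w])
    T=Ro.from_matrix([[np.cos(yaw),np.sin(yaw),0],[np.sin(yaw),-np.cos(yaw),0],[0,0,-1]])
    print("t",round(float(o["time_s"]),2),"pos",np.round(o["eef_pos"],4),"F",np.round(o["wrist_force"],2),"open",round(float(o["opening"]),3),"tip",ctrl.tip_extent)
    d=np.array([tx,ty,tz])-o["eef_pos"]
    print("turn/pi",np.round((R.inv()*T).as_rotvec()/np.pi,4),"shift after turn/0.3",np.round(T.inv().apply(d)/.3,4),"now-frame",np.round(R.inv().apply(d)/.3,4))
E
python3 -m handwheel '[[0,0,0.037,0,0,0,0],[0,0,0.037,0,0,0,0],[0,0,0,0.111,-0.073,0,0],[0,0,0,0.111,-0.073,0,0],[0,0,0,0.111,-0.073,0,0],[0,0,0,0.111,-0.073,0,0],[0,0,0,0.111,-0.073,0,0],[0,0,0,0.111,-0.073,0,0]]'
python3 -c "
from h import *
go(.5246,-.2283,.2,.239)"
```

```text
time_s: 0.9
eef_pos: [0.4243, -0.3365, 0.2211]
eef_rot: [-0.0, 0.993, 0.118, -0.0]
wrist_force: [0.5, -0.7, 0.6]
opening: -0.0
grasp_force: 0.0
t 0.9 pos [ 0.4243 -0.3365  0.2211] F [ 0.53 -0.7   0.63] open -0.0 tip 0.011
turn/pi [-0.0002  0.0001 -0.0006] shift after turn/0.3 [ 0.4101 -0.2713  0.0704] now-frame [ 0.4096 -0.272   0.0705]
```

```bash
python3 -m handwheel '[[0,0,0,0.1,-0.068,0.018,0],[0,0,0,0.1,-0.068,0.018,0],[0,0,0,0.1,-0.068,0.018,0],[0,0,0,0.11,-0.068,0.017,0],[0,0,0,0,0,0,0],[0,0,0,0,0,0,0],[0,0,0,0,0,0,0],[0,0,0,0,0,0,0]]'
python3 - <<'E'
from h import *
go(.5246,-.2283,.11,.239)
m=ctrl.camera_model("wrist");im=ctrl.camera("wrist");cv2.imwrite("pics/w1.png",im)
print(proj(m,[.5246,-.2283,.086]),proj(m,[.583,-.214,.084]))
E
```

```text
time_s: 1.7
eef_pos: [0.5234, -0.2309, 0.2003]
eef_rot: [0.0, 0.993, 0.118, -0.0]
wrist_force: [0.3, 0.3, 0.1]
opening: 0.001
grasp_force: 0.0
t 1.7 pos [ 0.5234 -0.2309  0.2003] F [0.34 0.31 0.07] open 0.001 tip 0.011
turn/pi [ 0.0001  0.     -0.001 ] shift after turn/0.3 [ 0.006  -0.0073  0.3012] now-frame [ 0.006  -0.0074  0.3012]
[323.4155944  227.27575553] [322.7479708  135.05821377]
```

View pics/w1.png

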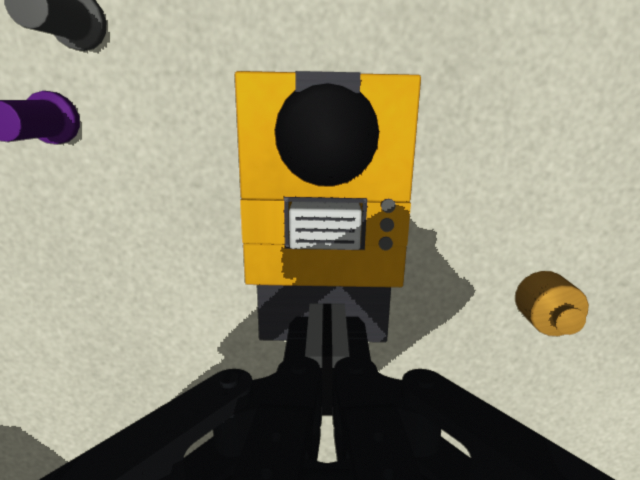

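The wrist view shows the right key centred at (326,223) and the cap at (327,135), within 3 mm of the prediction. I'll go down to just above the key.

```bash
python3 -m handwheel '[[0,0,0,0.014,0,0.07,0],[0,0,0,0,0,0.08,0],[0,0,0,0,0,0.08,0],[0,0,0,0,0,0.07,0],[0,0,0,0,0,0.03,0],[0,0,0,0,0,0,0],[0,0,0,0,0,0,0],[0,0,0,0,0,0,0]]'; python3 -c "
from h import *
go(.527,-.230,.096,.239)"
```

```text
time_s: 2.55
eef_pos: [0.5289, -0.2296, 0.1027]
eef_rot: [0.001, 0.993, 0.118, 0.001]
wrist_force: [0.1, 0.3, -0.5]
opening: 0.003
grasp_force: 0.0
t 2.55 pos [ 0.5289 -0.2296  0.1027] F [ 0.12  0.27 -0.47] open 0.003 tip 0.011
turn/pi [ 0.0006 -0.0005 -0.0006] shift after turn/0.3 [-0.0065 -0.0002  0.0224] now-frame [-0.0065 -0.0003  0.0224]
```

```bash
python3 -m handwheel '[[0,0,0,-0.003,0,0.007,0],[0,0,0,-0.003,0,0.005,0],[0,0,0,0,0,0.003,0],[0,0,0,0,0,0.003,0],[0,0,0,0,0,0.003,0],[0,0,0,0,0,0.002,0],[0,0,0,0,0,0,0],[0,0,0,0,0,0,0]]'
```

```text
time_s: 3.35
eef_pos: [0.5263, -0.2292, 0.0943]
eef_rot: [-0.0, 0.993, 0.118, -0.0]
wrist_force: [-0.4, -0.4, -0.0]
opening: 0.001
grasp_force: 0.0
```

```bash
python3 -m handwheel '[[0,0,0,0,0,0.003,0],[0,0,0,0,0,0,0],[0,0,0,0,0,0.002,0],[0,0,0,0,0,0,0],[0,0,0,0,0,0,0],[0,0,0,0,0,0,0],[0,0,0,0,0,0,0],[0,0,0,0,0,0,0]]'
```

```text
time_s: 4.15
eef_pos: [0.5264, -0.2292, 0.0928]
eef_rot: [0.0, 0.993, 0.118, 0.0]
wrist_force: [1.0, -0.4, -0.2]
opening: 0.004
grasp_force: 0.0
```

```bash
python3 -m handwheel '[[0,0,0,0,0,0.003,0],[0,0,0,0,0,0,0],[0,0,0,0,0,0.002,0],[0,0,0,0,0,0,0],[0,0,0,0,0,0,0],[0,0,0,0,0,0,0],[0,0,0,0,0,0,0],[0,0,0,0,0,0,0]]'; python3 - <<'E'
from h import *
m=ctrl.camera_model("wrist");cv2.imwrite("pics/w2.png",ctrl.camera("wrist"));print(ctrl.get_obs()["wrist_force"])
E
```

```text
time_s: 4.95
eef_pos: [0.5263, -0.2292, 0.0913]
eef_rot: [0.0, 0.993, 0.118, -0.0]
wrist_force: [-1.0, -0.5, -0.3]
opening: 0.001
grasp_force: 0.0
[ 0.9542449  -0.11986513  0.12685362]
```

View pics/w2.png

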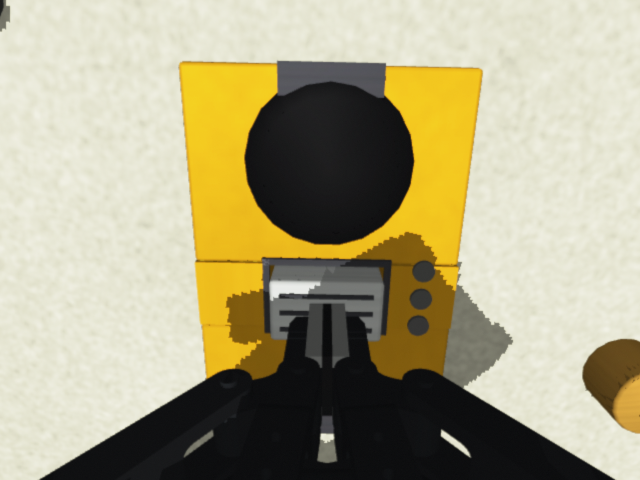

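The key (rows 262–335, columns 268–385) is still up, with the tips above it and no contact yet. I'll keep going in small steps.

```bash
python3 -m handwheel '[[0,0,0,0,0,0.003,0],[0,0,0,0,0,0,0],[0,0,0,0,0,0.003,0],[0,0,0,0,0,0,0],[0,0,0,0,0,0,0],[0,0,0,0,0,0,0],[0,0,0,0,0,0,0],[0,0,0,0,0,0,0]]'
```

```text
time_s: 5.8
eef_pos: [0.5263, -0.2293, 0.0895]
eef_rot: [0.0, 0.993, 0.118, 0.0]
wrist_force: [-0.1, -0.2, -0.1]
opening: 0.002
grasp_force: 0.0
```

```bash
python3 -m handwheel '[[0,0,0,0,0,0.003,0],[0,0,0,0,0,0,0],[0,0,0,0,0,0.003,0],[0,0,0,0,0,0,0],[0,0,0,0,0,0,0],[0,0,0,0,0,0,0],[0,0,0,0,0,0,0],[0,0,0,0,0,0,0]]'
```

```text
time_s: 6.6
eef_pos: [0.5263, -0.2292, 0.0877]
eef_rot: [-0.0, 0.993, 0.118, 0.0]
wrist_force: [-0.2, -0.1, 0.8]
opening: 0.0
grasp_force: 0.0
```

```bash
python3 - <<'E'
from h import *
im=ctrl.camera("wrist");m=ctrl.camera_model("wrist");T=np.array(m["cam_to_world"])
print("cam",T[:3,3],ctrl.get_obs()["eef_pos"],"px width of 49mm at z .086/.076:",[m["camera_matrix"][0][0]*.049/(T[2,3]-z) for z in(.086,.076)])
for z in(.086,.076,.07):
  c,s=np.cos(.239),np.sin(.239)
  print(z,[np.round(proj(m,[.527+c*.0145-s*y,-.2293+s*.0145+c*y,z])) for y in(.0245,-.0245)])
cv2.imwrite("pics/w3.png",cv2.resize(im[230:400,220:440],None,fx=3.5,fy=3.5,interpolation=2))
E
```

```text
cam [ 0.60723809 -0.20944857  0.23864636] [ 0.526362   -0.22922207  0.08771724] px width of 49mm at z .086/.076: [np.float64(132.3848163857867), np.float64(124.24538951353033)]
0.086 [array([267., 278.]), array([388., 278.])]
0.076 [array([270., 268.]), array([385., 268.])]
0.07 [array([272., 263.]), array([383., 263.])]
```

View pics/w3.png

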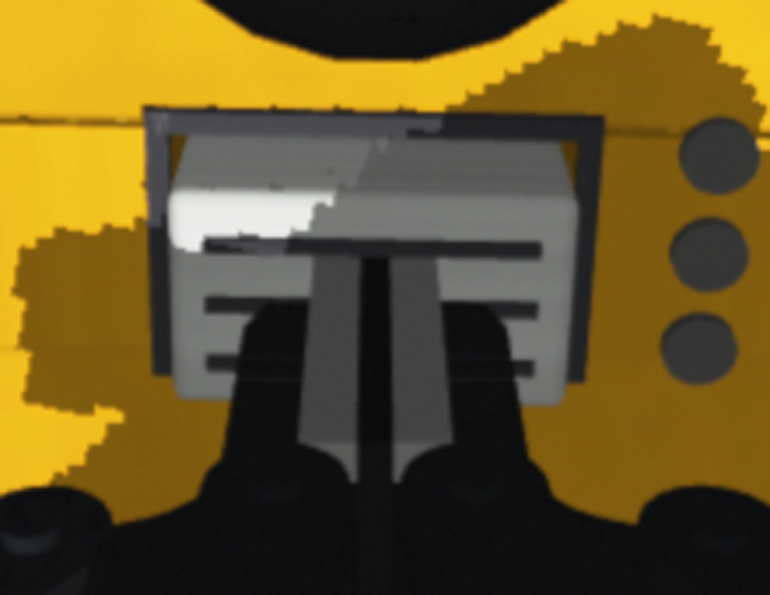

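```bash
python3 - <<'E'
from h import *
m=ctrl.camera_model("wrist");c,s=np.cos(.239),np.sin(.239);p=ctrl.get_obs()["eef_pos"]
for z in(.0767,.086,.0877,.09,.095):
  print(z,[np.round(proj(m,[p[0]+c*a,p[1]+s*a,z])) for a in(-.011,0,.011)])
# key top corners px -> world
for uv in[(268,285),(385,285),(270,343),(381,344)]:print(uv,np.round(ray(m,uv,.086),4))
E
```

```text
0.0767 [array([327., 323.]), array([327., 301.]), array([327., 278.])]
0.086 [array([327., 334.]), array([327., 311.]), array([327., 287.])]
0.0877 [array([327., 336.]), array([327., 313.]), array([327., 289.])]
0.09 [array([327., 339.]), array([327., 316.]), array([327., 291.])]
0.095 [array([327., 346.]), array([327., 322.]), array([327., 297.])]
(268, 285) [ 0.5323 -0.2032  0.086 ]
(385, 285) [ 0.5434 -0.2494  0.086 ]
(270, 343) [ 0.5057 -0.2092  0.086 ]
(381, 344) [ 0.5164 -0.2554  0.086 ]
```

The key is plainly still up (16 px side wall) and there is no force, so the tips stand higher than expected. I'll continue in steps.

```bash
python3 -m handwheel '[[0,0,0,-0.005,0,0.003,0],[0,0,0,0,0,0,0],[0,0,0,0,0,0.002,0],[0,0,0,0,0,0,0],[0,0,0,0,0,0,0],[0,0,0,0,0,0,0],[0,0,0,0,0,0,0],[0,0,0,0,0,0,0]]'; python3 -c "
from h import *
o=ctrl.get_obs();print(o['joint_efforts'],o['wrist_force'],o['torque'],o['eef_pos'])"
```

```text
time_s: 7.45
eef_pos: [0.5249, -0.2296, 0.0862]
eef_rot: [0.0, 0.993, 0.118, 0.0]
wrist_force: [1.3, -0.1, 0.7]
opening: 0.004
grasp_force: 0.0
[-1.12872160e-03 -4.72516608e+01 -3.03309274e+01 -1.30775929e-04
  3.55760494e-04 -4.40461150e-06] [ 1.30155669 -0.07256619  0.66588776] [-0.02472984  0.04368971  0.00968508] [ 0.52489963 -0.22958789  0.08620755]
```

```bash
python3 -m handwheel '[[0,0,0,0,0,0.003,0],[0,0,0,0,0,0,0],[0,0,0,0,0,0.003,0],[0,0,0,0,0,0,0],[0,0,0,0,0,0,0],[0,0,0,0,0,0,0],[0,0,0,0,0,0,0],[0,0,0,0,0,0,0]]'; python3 - <<'E'
from h import *
o=ctrl.get_obs();print(o['joint_efforts'],o['eef_pos'])
im=ctrl.camera("wrist");s=ctrl.camera("side")
a=cv2.resize(im[230:400,220:440],(440,340),interpolation=2);b=cv2.resize(s[90:240,330:480],(340,340),interpolation=2)
cv2.imwrite("pics/w4.png",np.hstack([a,b]))
E
```

```text
time_s: 8.25
eef_pos: [0.5249, -0.2296, 0.0844]
eef_rot: [0.0, 0.993, 0.118, 0.0]
wrist_force: [0.1, -0.1, 0.4]
opening: 0.003
grasp_force: 0.0
[ 2.28126933e-04 -4.72973800e+01 -3.02503645e+01  2.06639875e-04
  7.30364118e-04 -8.44319260e-06] [ 0.52491106 -0.22958166  0.08442364]
```

View pics/w4.png

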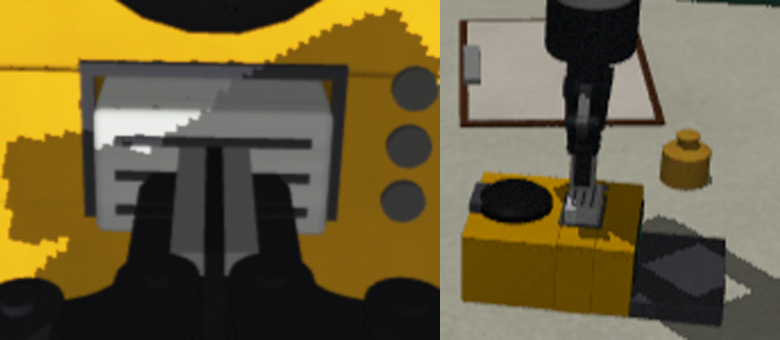

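```bash
python3 - <<'E'
from h import *
m=ctrl.camera_model("side")
for z in(.0734,.0844,.09,.1):print(z,(proj(m,[.5249,-.2296,z])-[330,90])*340/150+[440,0])
E
```

```text
0.0734 [582.08043113 206.72035118]
0.0844 [582.72272001 195.86540462]
0.09 [583.05256037 190.29096661]
0.1 [583.64642285 180.25444625]
```

The side view puts the fingertips at about z = 0.088–0.09, just above the key, so contact should come soon.

```bash
python3 -m handwheel '[[0,0,0,0,0,0.003,0],[0,0,0,0,0,0,0],[0,0,0,0,0,0.003,0],[0,0,0,0,0,0,0],[0,0,0,0,0,0,0],[0,0,0,0,0,0,0],[0,0,0,0,0,0,0],[0,0,0,0,0,0,0]]'
```

```text
time_s: 9.15
eef_pos: [0.5249, -0.2296, 0.0826]
eef_rot: [0.0, 0.993, 0.118, 0.0]
wrist_force: [-0.1, 0.0, -0.2]
opening: 0.002
grasp_force: 0.0
```

```bash
python3 -m handwheel '[[0,0,0,0,0,0.003,0],[0,0,0,0,0,0,0],[0,0,0,0,0,0.003,0],[0,0,0,0,0,0,0],[0,0,0,0,0,0,0],[0,0,0,0,0,0,0],[0,0,0,0,0,0,0],[0,0,0,0,0,0,0]]'
```

```text
time_s: 9.95
eef_pos: [0.5249, -0.2296, 0.0808]
eef_rot: [0.0, 0.993, 0.118, -0.0]
wrist_force: [0.3, -0.1, -0.8]
opening: -0.001
grasp_force: 0.0
```

```bash
python3 -m handwheel '[[0,0,0,0,0,0.003,0],[0,0,0,0,0,0,0],[0,0,0,0,0,0.003,0],[0,0,0,0,0,0,0],[0,0,0,0,0,0.002,0],[0,0,0,0,0,0,0],[0,0,0,0,0,0,0],[0,0,0,0,0,0,0]]'; python3 - <<'E'
from h import *
o=ctrl.get_obs();print(o['joint_efforts'],o['eef_pos'])
im=ctrl.camera("wrist");s=ctrl.camera("side");t=ctrl.camera("top")
a=cv2.resize(im[230:400,220:440],(440,340),interpolation=2);b=cv2.resize(s[140:210,360:430],(340,340),interpolation=2)
cv2.imwrite("pics/w5.png",np.hstack([a,b]))
m=ctrl.camera_model("side")
for z in(.086,.09,.095,.1):print(z,(proj(m,[.5249,-.2296,z])-[360,140])*340/70+[440,0])
E
```

```text
time_s: 10.75
eef_pos: [0.5249, -0.2296, 0.0784]
eef_rot: [0.0, 0.993, 0.118, 0.0]
wrist_force: [-0.0, 0.2, -1.1]
opening: -0.001
grasp_force: 0.0
[-6.54777741e-04 -4.74459028e+01 -2.99747282e+01 -1.46824368e-04
  1.38692765e-03 -1.09144395e-05] [ 0.52489542 -0.22961471  0.07841019]
0.086 [600.32163311 173.44868758]
0.09 [600.82691508 164.90921417]
0.095 [601.46151739 154.18417395]
0.1 [602.09947753 143.40238482]
```

View pics/w5.png

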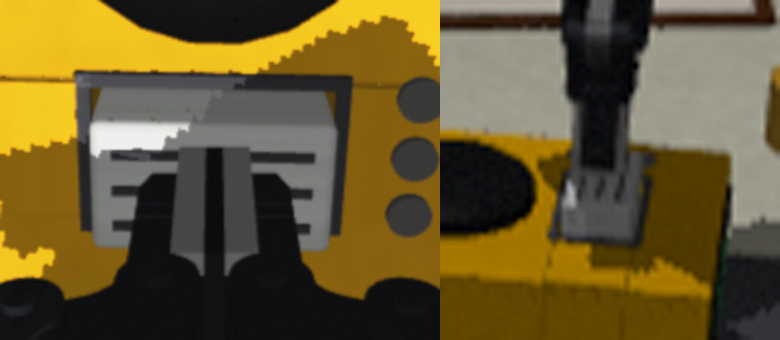

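The tips look 1–3 mm above the key top (side crop, around (600,168)). I'll continue.

```bash
python3 -m handwheel '[[0,0,0,0,0,0.003,0],[0,0,0,0,0,0,0],[0,0,0,0,0,0.003,0],[0,0,0,0,0,0,0],[0,0,0,0,0,0,0],[0,0,0,0,0,0,0],[0,0,0,0,0,0,0],[0,0,0,0,0,0,0]]'; python3 -c "
from h import *
print(ctrl.get_obs()['joint_efforts'])"
```

```text
time_s: 11.7
eef_pos: [0.5249, -0.2296, 0.0766]
eef_rot: [0.0, 0.993, 0.118, 0.0]
wrist_force: [0.2, 0.4, 0.2]
opening: -0.005
grasp_force: 0.0
[ 1.58067753e-03 -4.75110734e+01 -2.99088371e+01 -6.23856363e-05
  5.49753040e-04 -4.77924993e-05]
```

```bash
python3 -m handwheel '[[0,0,0,0,0,0.003,0],[0,0,0,0,0,0,0],[0,0,0,0,0,0.003,0],[0,0,0,0,0,0,0],[0,0,0,0,0,0,0],[0,0,0,0,0,0,0],[0,0,0,0,0,0,0],[0,0,0,0,0,0,0]]'; python3 -c "
from h import *
print(ctrl.get_obs()['joint_efforts'])"
```

```text
time_s: 12.5
eef_pos: [0.5251, -0.2297, 0.0759]
eef_rot: [0.0, 0.993, 0.118, 0.0]
wrist_force: [-2.9, 1.7, 8.8]
opening: 0.002
grasp_force: 4.6
[-2.92480420e-01 -4.32186913e+01 -2.85183674e+01  7.51577597e-02
 -1.23597309e+00  3.09457573e-03]
```

Contact: 8.8 N with hardly any travel. I'll press slightly more.

```bash
python3 -m handwheel '[[0,0,0,0,0,0.001,0],[0,0,0,0,0,0,0],[0,0,0,0,0,0.001,0],[0,0,0,0,0,0,0],[0,0,0,0,0,0,0],[0,0,0,0,0,0,0],[0,0,0,0,0,0,0],[0,0,0,0,0,0,0]]'
```

```text
time_s: 13.3
eef_pos: [0.5251, -0.2297, 0.0755]
eef_rot: [0.0, 0.993, 0.118, 0.0]
wrist_force: [-2.9, 2.5, 10.4]
opening: 0.0
grasp_force: 5.4
```

```bash
python3 -m handwheel '[[0,0,0,0,0,0.001,0],[0,0,0,0,0,0,0],[0,0,0,0,0,0.001,0],[0,0,0,0,0,0,0],[0,0,0,0,0,0.001,0],[0,0,0,0,0,0,0],[0,0,0,0,0,0,0],[0,0,0,0,0,0,0]]'; python3 - <<'E'
from h import *
im=ctrl.camera("wrist");s=ctrl.camera("side")
a=cv2.resize(im[230:400,220:440],(440,340),interpolation=2);b=cv2.resize(s[140:210,360:430],(340,340),interpolation=2)
cv2.imwrite("pics/w6.png",np.hstack([a,b]))
E
```

```text
time_s: 14.1
eef_pos: [0.5251, -0.2297, 0.0748]
eef_rot: [0.0, 0.993, 0.118, 0.0]
wrist_force: [-3.8, 2.4, 12.1]
opening: -0.002
grasp_force: 6.1
```

View pics/w6.png

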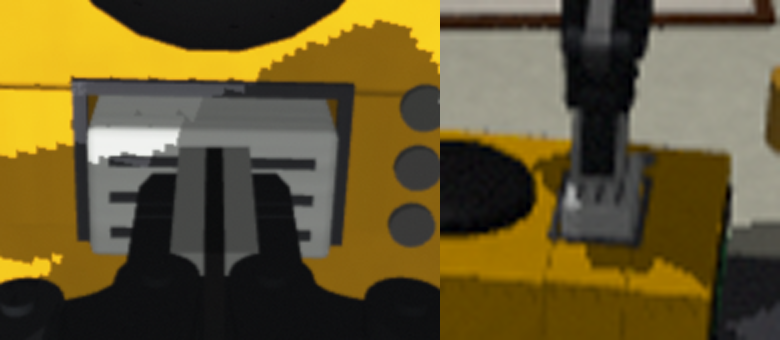

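The right key holds at 12 N and is still up (the side wall is visible in the wrist crop), so the right latch is the stiff one. Next I lift off and cross to the left key.

```bash
python3 -m handwheel '[[0,0,0,0,0,-0.04,0],[0,0,0,0,0,-0.1,0],[0,0,0,0,0,-0.05,0],[0,0,0,0.059,-0.131,0,0],[0,0,0,0.059,-0.131,0,0],[0,0,0,0.059,-0.131,0,0],[0,0,0,0.059,-0.131,0,0],[0,0,0,0.059,-0.131,0,0]]' && python3 -m handwheel '[[0,0,0,0.059,-0.131,0,0],[0,0,0,0.059,-0.131,0,0],[0,0,0,0.059,-0.131,0,0],[0,0,0,0.059,-0.131,0,0],[0,0,0,0.059,-0.131,0,0],[0,0,0.027,0,0,0,0],[0,0,0.027,0,0,0,0],[0,0,0,0,0,0,0]]'; python3 - <<'E'
from h import *
go(.604,.1939,.08,.07)
m=ctrl.camera_model("wrist");im=ctrl.camera("wrist");cv2.imwrite("pics/w7.png",im)
H,S,V=cv2.split(cv2.cvtColor(im,cv2.COLOR_BGR2HSV))
pk=proj(m,[.604,.1939,.086]);pc=proj(m,[.6645,.198,.084]);print("pred key,cap",pk,pc)
x0,x1=int(pk[0]-90),int(pk[0]+90);y0,y1=int(pk[1]-70),int(pk[1]+60)
msk=np.zeros_like(H,bool);msk[y0:y1,x0:x1]=1
for c,s,l in blobs((S<70)&(V>60)&msk,150):print("key",c,s)
msk[:]=0;msk[max(0,int(pc[1])-110):int(pc[1])+90,int(pc[0])-120:int(pc[0])+120]=1
for c,s,l in blobs((V<45)&msk,1500):print("cap",c,s)
Y=np.argwhere((H>15)&(H<30)&(S>150));print("yellow rows/cols",Y.min(0),Y.max(0))
E
```

```text
time_s: 15.0
eef_pos: [0.5649, -0.0162, 0.1306]
eef_rot: [0.0, 0.993, 0.118, 0.0]
wrist_force: [-0.3, -0.9, -0.2]
opening: -0.005
grasp_force: 0.0
time_s: 15.8
eef_pos: [0.6044, 0.1946, 0.1302]
eef_rot: [0.0, 0.999, 0.034, -0.0]
wrist_force: [0.1, 0.5, 0.8]
opening: 0.001
grasp_force: 0.0
t 15.8 pos [0.6044 0.1946 0.1302] F [0.1  0.46 0.76] open 0.001 tip 0.011
turn/pi [ 0.      0.     -0.0007] shift after turn/0.3 [-0.0016  0.0021  0.1673] now-frame [-0.0016  0.0021  0.1673]
pred key,cap [328.10673393 271.66196072] [328.23811417 151.16365364]
key [406.74853801 233.64912281] [398 227  17  16 171]
key [322.32752072 258.99671961] [ 271  228  108   67 5792]
cap [323.78944479 144.63125386] [  255    78   138   135 14571]
yellow rows/cols [ 64 199] [336 447]
```

```bash
python3 -m handwheel '[[0,0,0,0.005,-0.005,0.05,0],[0,0,0,0,0,0.06,0],[0,0,0,0,0,0.04,0],[0,0,0,0,0,0.012,0],[0,0,0,0,0,0.004,0],[0,0,0,0,0,0,0],[0,0,0,0,0,0.003,0],[0,0,0,0,0,0,0]]'
```

```text
time_s: 16.65
eef_pos: [0.6064, 0.1957, 0.0803]
eef_rot: [-0.0, 0.999, 0.034, 0.001]
wrist_force: [-0.2, 0.4, 0.5]
opening: 0.0
grasp_force: 0.0
```

```bash
python3 -m handwheel '[[0,0,0,0,0,0.002,0],[0,0,0,0,0,0,0],[0,0,0,0,0,0.002,0],[0,0,0,0,0,0,0],[0,0,0,0,0,0.002,0],[0,0,0,0,0,0,0],[0,0,0,0,0,0.001,0],[0,0,0,0,0,0,0]]'
```

```text
time_s: 17.45
eef_pos: [0.6059, 0.1956, 0.0774]
eef_rot: [-0.0, 0.999, 0.034, -0.0]
wrist_force: [-0.0, 0.5, -0.0]
opening: -0.001
grasp_force: 0.0
```

```bash
python3 -m handwheel '[[0,0,0,0,0,0.002,0],[0,0,0,0,0,0,0],[0,0,0,0,0,0.002,0],[0,0,0,0,0,0,0],[0,0,0,0,0,0.001,0],[0,0,0,0,0,0,0],[0,0,0,0,0,0,0],[0,0,0,0,0,0,0]]'
```

```text
time_s: 18.25
eef_pos: [0.606, 0.1957, 0.0763]
eef_rot: [-0.0, 0.999, 0.034, 0.0]
wrist_force: [-0.8, 0.1, 3.9]
opening: 0.001
grasp_force: 2.0
```

```bash
python3 -m handwheel '[[0,0,0,0,0,0.002,0],[0,0,0,0,0,0,0],[0,0,0,0,0,0.002,0],[0,0,0,0,0,0,0],[0,0,0,0,0,0.001,0],[0,0,0,0,0,0,0],[0,0,0,0,0,0,0],[0,0,0,0,0,0,0]]'
```

```text
time_s: 19.05
eef_pos: [0.606, 0.1956, 0.0745]
eef_rot: [-0.0, 0.999, 0.034, 0.0]
wrist_force: [0.5, 1.0, 2.2]
opening: 0.001
grasp_force: 1.3
```

The left key yields, with the force falling as it sinks, so it is the sound one. I'll push it through its click point.

```bash
python3 -m handwheel '[[0,0,0,0,0,0.003,0],[0,0,0,0,0,0.003,0],[0,0,0,0,0,0.003,0],[0,0,0,0,0,0.003,0],[0,0,0,0,0,0.003,0],[0,0,0,0,0,0.003,0],[0,0,0,0,0,0,0],[0,0,0,0,0,0,0]]'
```

```text
time_s: 19.85
eef_pos: [0.6059, 0.1956, 0.0691]
eef_rot: [0.0, 0.999, 0.034, -0.0]
wrist_force: [-0.7, 0.3, 0.4]
opening: -0.001
grasp_force: 0.0
```

```bash
python3 -m handwheel '[[0,0,0,0,0,-0.06,0],[0,0,0,0,0,-0.1,0],[0,0,0,0,0,-0.04,0],[0,0,0,-0.006,0.14,0,0.7],[0,0,0,-0.006,0.14,0,0.7],[0,0,0,-0.006,0.14,0,0.7],[0,0,0,-0.006,0.14,0,0.7],[0,0,0,-0.006,0.137,0,0.7]]'; python3 - <<'E'
from h import *
go(.616,-.0137,.009,.07)
m=ctrl.camera_model("wrist");im=ctrl.camera("wrist");cv2.imwrite("pics/w8.png",im)
t=ctrl.camera("top")
H,S,V=cv2.split(cv2.cvtColor(im,cv2.COLOR_BGR2HSV))
print("pred top,mid,foot",proj(m,[.616,-.0137,.06]),proj(m,[.616,-.0137,.0]))
# is left key down? compare top image key with before
s=ctrl.camera("side");s0=cv2.imread("pics/side0.png");cv2.imwrite("pics/s8.png",s);cv2.imwrite("pics/t8.png",t)
a=cv2.resize(im[:, 120:520],(400,480));b=np.vstack([cv2.resize(x[260:340,200:320],(360,240),interpolation=2) for x in(s0,s)])
cv2.imwrite("pics/v10.png",np.hstack([a,b]))
E
```

```text
time_s: 20.65
eef_pos: [0.6109, -0.0152, 0.129]
eef_rot: [0.0, 0.999, 0.034, 0.0]
wrist_force: [-0.3, -0.3, 0.1]
opening: 0.7
grasp_force: 0.0
t 20.65 pos [ 0.6109 -0.0152  0.129 ] F [-0.31 -0.28  0.07] open 0.7 tip 0.011
turn/pi [ 0.     -0.0001 -0.0007] shift after turn/0.3 [ 0.0173 -0.0039  0.3999] now-frame [ 0.0171 -0.004   0.3999]
pred top,mid,foot [324.62659895 245.16170281] [324.95409489 216.64761066]
```

View pics/v10.png

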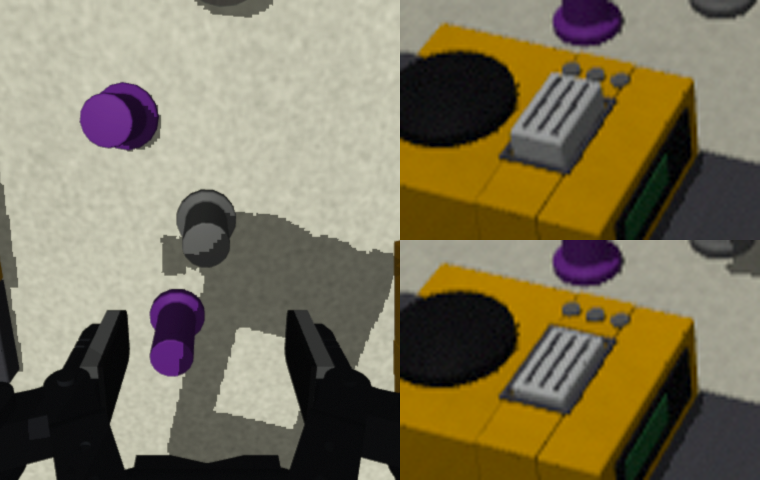

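In the side crops the left key, which stood proud before, now lies nearly flush, so it is clicked down. In the wrist view the grey peg's top is at (325,240) and its foot at (325,217), which matches the estimate. I'll go down and grasp.

```bash
python3 -m handwheel '[[0,0,0,0.009,-0.002,0.04,0.7],[0,0,0,0.009,-0.002,0.08,0.7],[0,0,0,0,0,0.09,0.7],[0,0,0,0,0,0.09,0.7],[0,0,0,0,0,0.06,0.7],[0,0,0,0,0,0.03,0.7],[0,0,0,0,0,0,0.7],[0,0,0,0,0,0,0.7]]'
```

```text
time_s: 21.6
eef_pos: [0.6168, -0.0113, 0.0125]
eef_rot: [0.0, 0.999, 0.034, 0.0]
wrist_force: [0.4, 0.1, 0.5]
opening: 0.7
grasp_force: 0.0
```

```bash
python3 -m handwheel '[[0,0,0,0,0,0,0.1],[0,0,0,0,0,0,0.1],[0,0,0,0,0,0,0.1],[0,0,0,0,0,0,0.1],[0,0,0,0,0,0,0.1],[0,0,0,0,0,0,0.1],[0,0,0,0,0,0,0.1],[0,0,0,0,0,0,0.1]]'
```

```text
time_s: 22.4
eef_pos: [0.6175, -0.0123, 0.0135]
eef_rot: [0.0, 0.999, 0.034, 0.001]
wrist_force: [-0.7, 1.2, 6.7]
opening: 0.307
grasp_force: 59.6
```

```bash
python3 -m handwheel '[[0,0,0,0,0,-0.03,0.1],[0,0,0,0,0,-0.08,0.1],[0,0,0,0,0,-0.1,0.1],[0,0,0,0,0,-0.1,0.1],[0,0,0,0,0,-0.06,0.1],[0,0,0,-0.05,0.06,0,0.1],[0,0,0,-0.08,0.09,0,0.1],[0,0,0,-0.08,0.09,0,0.1]]' && python3 -m handwheel '[[0,0,0,-0.1,0.12,0,0.1],[0,0,0,-0.1,0.12,0,0.1],[0,0,0,-0.1,0.11,0,0.1],[0,0,0,-0.08,0.09,0,0.1],[0,0,0,-0.064,0.07,0,0.1],[0,0,-0.027,0,0,0,0.1],[0,0,-0.027,0,0,0,0.1],[0,0,0,0,0,0,0.1]]'; python3 - <<'E'
from h import *
m=ctrl.camera_model("top");im=cv2.imread("pics/top0.png");H,S,V=cv2.split(cv2.cvtColor(im,cv2.COLOR_BGR2HSV))
k=np.zeros_like(H,bool);k[296:352,412:496]=1
for c,s,l in blobs((V<70)&(S<110)&k,500):
  r=cv2.minAreaRect(np.argwhere(l)[:,::-1].astype(np.float32));P=[ray(m,p,.02) for p in cv2.boxPoints(r)]
  print("tray",c,s,np.round(ray(m,c,.02),4),np.round(P,3).tolist())
go(.436,-.251,.034,.239)
T=ctrl.camera("top");S_=ctrl.camera("side");cv2.imwrite("pics/t11.png",T);cv2.imwrite("pics/s11.png",S_)
E
```

```text
time_s: 23.2
eef_pos: [0.5575, -0.0885, 0.1235]
eef_rot: [0.0, 0.999, 0.035, 0.0]
wrist_force: [-0.1, -0.9, -1.3]
opening: 0.309
grasp_force: 59.0
time_s: 24.0
eef_pos: [0.4354, -0.25, 0.1233]
eef_rot: [-0.0, 0.993, 0.118, -0.0]
wrist_force: [0.2, -0.3, -1.3]
opening: 0.308
grasp_force: 59.1
tray [452.89624468 322.25358111] [ 418  296   71   53 2583] [ 0.4345 -0.2466  0.02  ] [[0.461, -0.18, 0.02], [0.487, -0.3, 0.02], [0.41, -0.313, 0.02], [0.385, -0.195, 0.02]]
t 24.0 pos [ 0.4354 -0.25    0.1233] F [ 0.17 -0.29 -1.34] open 0.308 tip 0.011
turn/pi [-0.      0.     -0.0006] shift after turn/0.3 [0.0013 0.0037 0.2977] now-frame [0.0013 0.0038 0.2977]
```

The tray measured in the top view has its centre at (0.435,-0.247), agreeing with the model. I'll lower the peg.

```bash
python3 -m handwheel '[[0,0,0,0,0,0.04,0.1],[0,0,0,0,0,0.08,0.1],[0,0,0,0,0,0.08,0.1],[0,0,0,0,0,0.06,0.1],[0,0,0,0,0,0.02,0.1],[0,0,0,0,0,0.008,0.1],[0,0,0,0,0,0,0.1],[0,0,0,0,0,0,0.1]]'
```

```text
time_s: 24.9
eef_pos: [0.4365, -0.2503, 0.0375]
eef_rot: [0.001, 0.993, 0.118, 0.001]
wrist_force: [-0.0, 0.3, -0.4]
opening: 0.312
grasp_force: 59.1
```

```bash
python3 -m handwheel '[[0,0,0,0,0,0.003,0.1],[0,0,0,0,0,0,0.1],[0,0,0,0,0,0.002,0.1],[0,0,0,0,0,0,0.1],[0,0,0,0,0,0,0.1],[0,0,0,0,0,0,0.1],[0,0,0,0,0,0,0.1],[0,0,0,0,0,0,0.1]]'
```

```text
time_s: 25.7
eef_pos: [0.4359, -0.2498, 0.0352]
eef_rot: [-0.0, 0.993, 0.118, -0.0]
wrist_force: [0.0, -0.6, -0.2]
opening: 0.314
grasp_force: 59.1
```

```bash
python3 -m handwheel '[[0,0,0,0,0,0.002,0.1],[0,0,0,0,0,0,0.1],[0,0,0,0,0,0.002,0.1],[0,0,0,0,0,0,0.1],[0,0,0,0,0,0,0.1],[0,0,0,0,0,0,0.1],[0,0,0,0,0,0,0.1],[0,0,0,0,0,0,0.1]]'
```

```text
time_s: 26.5
eef_pos: [0.4359, -0.2498, 0.034]
eef_rot: [0.0, 0.993, 0.118, 0.0]
wrist_force: [-0.2, -0.4, -1.2]
opening: 0.309
grasp_force: 59.1
```

```bash
python3 -m handwheel '[[0,0,0,0,0,0.002,0.1],[0,0,0,0,0,0,0.1],[0,0,0,0,0,0.002,0.1],[0,0,0,0,0,0,0.1],[0,0,0,0,0,0,0.1],[0,0,0,0,0,0,0.1],[0,0,0,0,0,0,0.1],[0,0,0,0,0,0,0.1]]'
```

```text
time_s: 27.3
eef_pos: [0.4359, -0.2499, 0.0335]
eef_rot: [0.0, 0.993, 0.118, -0.0]
wrist_force: [-2.6, 2.9, 7.5]
opening: 0.313
grasp_force: 60.2
```

Seated: the tray contact height is exactly 20 mm above the pick height. I'll ease off, release and retreat upward.

```bash
python3 -m handwheel '[[0,0,0,0,0,-0.002,0.1],[0,0,0,0,0,0,0.1],[0,0,0,0,0,0,0.35],[0,0,0,0,0,0,0.45],[0,0,0,0,0,0,0.55],[0,0,0,0,0,0,0.65],[0,0,0,0,0,0,0.7],[0,0,0,0,0,0,0.7]]' && python3 -m handwheel '[[0,0,0,0,0,-0.03,0.7],[0,0,0,0,0,-0.06,0.7],[0,0,0,0,0,-0.1,0.7],[0,0,0,0,0,-0.1,0.7],[0,0,0,0,0,-0.1,0.7],[0,0,0,-0.12,0,0,0.7],[0,0,0,-0.12,0,0,0.7],[0,0,0,0,0,0,0.7]]' && python3 - <<'E'
from h import *
for n in("top","side","wrist"):
  im=ctrl.camera(n);m=ctrl.camera_model(n);cv2.imwrite(f"pics/end_{n}.png",im)
  for P in([.436,-.25,.08],[.436,-.25,.02]):print(n,P,np.round(proj(m,P),1))
im=cv2.imread("pics/end_side.png");m=ctrl.camera_model("side")
H,S,V=cv2.split(cv2.cvtColor(im,cv2.COLOR_BGR2HSV))
p=proj(m,[.436,-.25,.05]).astype(int);x,y=p
print("V rows along stem axis",[(r,int(V[r,x])) for r in range(y-32,y+32,3)])
for r in range(y-25,y+25,5):print(r,V[r,x-24:x+25:3].tolist())
E
```

```text
time_s: 28.1
eef_pos: [0.4358, -0.2498, 0.0334]
eef_rot: [-0.0, 0.993, 0.118, -0.0]
wrist_force: [-0.9, -0.2, -0.6]
opening: 0.696
grasp_force: 0.0
time_s: 28.9
eef_pos: [0.3633, -0.2671, 0.151]
eef_rot: [0.0, 0.993, 0.117, -0.0]
wrist_force: [-0.4, 0.4, -1.1]
opening: 0.7
grasp_force: 0.0
top [0.436, -0.25, 0.08] [463.9 322.6]
top [0.436, -0.25, 0.02] [454.7 321.5]
side [0.436, -0.25, 0.08] [438.8 181.9]
side [0.436, -0.25, 0.02] [435.9 207.5]
wrist [0.436, -0.25, 0.08] [326.1 122.8]
wrist [0.436, -0.25, 0.02] [326.1 117.9]
V rows along stem axis [(162, 84), (165, 85), (168, 84), (171, 83), (174, 132), (177, 155), (180, 75), (183, 75), (186, 52), (189, 44), (192, 43), (195, 44), (198, 46), (201, 44), (204, 45), (207, 68), (210, 60), (213, 44), (216, 55), (219, 55), (222, 58), (225, 41)]
169 [155, 150, 156, 150, 153, 75, 81, 83, 83, 82, 75, 70, 71, 150, 153, 154, 156]
174 [167, 166, 116, 152, 151, 153, 154, 141, 132, 134, 151, 151, 153, 151, 152, 149, 149]
179 [165, 164, 32, 152, 151, 152, 149, 135, 105, 102, 141, 149, 152, 153, 148, 151, 149]
184 [160, 161, 44, 153, 151, 151, 152, 62, 75, 74, 76, 112, 147, 151, 154, 148, 149]
189 [161, 160, 126, 151, 151, 156, 125, 42, 44, 42, 39, 147, 151, 150, 150, 152, 149]
194 [162, 103, 22, 52, 54, 54, 38, 42, 45, 40, 36, 113, 119, 129, 134, 149, 154]
199 [161, 38, 25, 56, 54, 54, 38, 43, 43, 42, 33, 56, 54, 54, 52, 150, 153]
204 [98, 14, 22, 54, 54, 75, 42, 44, 45, 40, 33, 39, 54, 54, 50, 155, 155]
209 [97, 13, 42, 54, 55, 36, 55, 74, 77, 73, 56, 30, 56, 54, 55, 153, 154]
214 [96, 27, 55, 53, 55, 55, 54, 54, 54, 54, 54, 56, 54, 54, 48, 155, 151]
```

The side-image profile shows the stem standing straight from row 182, with its foot on the tray at about row 207, as predicted. The gripper is well clear and the force is near zero.

```bash
python3 -c "
from bench import ctrl
print(ctrl.hand_in())"
```

```text
the job is handed in; nothing more can be done
None
```

The right tester's latch is the too-stiff one: it was still up at 12 N. I left the left latch clicked down (it gave way at about 4 N), stood the grey peg upright on the right tester's tray, and handed the job in at about 29 s.

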